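# Tip the power bank flat and push it home in its charging station

## Task

The power bank stands on its long edge on the charging station. Without picking it up, tip it over with a push of the fingers toward the station's back stop so that it lies flat with its black face up, then push it along the bed until it is fully home in the corner, up against both the back stop and the right stop. Leave the two thread spools, the eraser and the red tin where they are.

Things in the scene. Friction and masses are not known exactly. Their poses are not given: they have to be found in the camera images.
- dock: Fixed charging station, grey bed 180 (x) x 230 (y) x 6 mm with two black stops 12 mm thick that rise to z = 23 mm. Origin: centre of the bed's underside. x points to the back stop (away from the robot, turned 0.15 to 0.7 rad to the left), y points left, away from the right stop, z up. Front (-x) and left (+y) are open. A dark field on the bed and four brass strips mark the parking place.
- dock_home (a point): Where the power bank's centre is when it lies flat and fully home: dock x = +40.5, y = -32, z = 17 mm. Axes as the dock's; fixed to it.
- bank_center (a point): Centre of the loose power bank, a rigid block 69 x 136 x 22 mm, about 0.22 kg. Axes: x along its 69 mm, y along its 136 mm, z along its 22 mm, out of the black face. It starts standing on its 136 mm edge on the bed, x up, y within 0.17 rad of the dock's y, black face to the open front, 100 to 128 mm short of the back stop. Pushed near its top it tips over; pushed low it slides.
- power_bank: The same power bank; origin in the middle of the face opposite the black one, axes as bank_center.
- spool_red_center (a point): Centre of a loose spool of red thread, upright, 32 mm across, 52 mm tall, right of the station. Leave alone.
- spool_blue_center (a point): Centre of a loose spool of blue thread, upright, 32 mm across, 46 mm tall, to the left and nearer the robot than the station. Leave alone.
- eraser_center (a point): Centre of a loose blue and white eraser, 22 x 52 x 13 mm, lying on the dark cutting mat, near its right front corner. Leave alone.
- parts_tin_center (a point): Centre of a loose closed red and white tin, 66 x 98 x 23 mm, lying to the right, beyond the red spool. Leave alone.
- dock_back (a point): Foot of the back stop's face, on the bed's top: dock x = +75, y = 0, z = 6 mm. The face runs over the whole width (y). Axes as the dock's.
- dock_right (a point): Foot of the right stop's face, on the bed's top: dock x = 0, y = -100, z = 6 mm. The face runs from dock x = -73 to +75 mm. Axes as the dock's.
- lamp_tip (a point): Nearest end of the head of a fixed black desk lamp that hangs 0.47 m above the worktop; from here the bar runs 215 mm away from the robot and to its right. Keep the arm clear of it.

How it is judged:
At the end, for the whole second after the job is handed in: The power bank lies flat (within 0.06 rad), black face up, at rest, its centre within 5 mm of home toward the back stop and 6 mm toward the right stop, square to the station within 0.06 rad (angle between power_bank's own z axis and vertical below 0.06 rad and x of bank_center in the frame of dock_home between -0.005 and 0.005 m and y of bank_center in the frame of dock_home between -0.006 and 0.006 m and angle between the y axis of power_bank and the y axis of dock, either way round below 0.06 rad and linear speed of power_bank below 0.01 m/s); the robot touches nothing.
It fails at once if the power bank is lifted off the bed (its centre above 52 mm; tipping it raises it to 43 mm) (height (world z) of bank_center above 0.052 m).
It fails at once if a spool, the eraser or the tin is moved by more than 15 mm (distance of any of spool_red_center, spool_blue_center, eraser_center, parts_tin_center from where it was at the start of the episode above 0.015 m).
It also fails if it takes over 48 s, if anything falls off the work surface, if the arm or the gripper's body presses on something with over 40 N, if the wrist force passes 120 N, or if a joint passes its speed limit or range.

## Robot

A 7-joint arm with a two-finger parallel gripper is mounted at the origin on a cart in front of the work surface, level with it; the furniture and walls round the work are solid. World frame = base frame: x ahead of the robot, y to its left, z up, the work surface at z = 0. Lengths are in m, angles in rad, forces in N, time in s.
With the tool pointing down it reaches from about 0.425 to 0.875 m from the base axis. Payload 4.7 kg.
Tool frame: the origin (TCP) lies between the finger pads; the fingertips stand robot.tips_ahead ahead of it and the grasp point (between the pads) is the TCP (robot.tips_ahead is the distance from the TCP to the fingertips, in m); z points along the fingers, y is the line along which they close (so a half turn about z gives the same grasp; the last joint's range is limited). The gripper opens to 87 mm and grips with 3 to 60 N. Pads are 19 mm wide; open, the fingers measure 117 mm over their backs; the gripper's body (75 mm by 190 mm) begins 51 mm behind the grasp point.
Start: joints at [1.3, 0.321, -0.07, 1.45, 0.023, 1.371, -0.057], TCP at [0.183, -0.624, 0.214] pointing down, gripper open.
Joint ranges: [-2.86, 2.86], [-0.3, 2.09], [-1.38, 1.24], [0.06, 2.45], [-1.56, 4.7], [0.09, 2.05], [-2.69, 2.69]. Speed limits (rad/s): [2.57, 2.57, 3.14, 3.14, 3.14, 3.14, 3.14].

## Interface

Orientations are given as a unit quaternion [w, x, y, z].
In Python, from cell import robot gives the robot as it stands. The module is installed in compiled form; this text tells all that it offers.
- The arm moves only by the shell command python3 -m pendant 'ROWS' [OPENING]. ROWS is JSON, a list of rows, each an object of numbers: "tx", "ty", "tz": the shift along the tool's x, y, z normalised to -1 to 1, where 1 is 0.2 m; "turn": the turn about the tool's z normalised to -1 to 1, where 1 is 180 degrees. In form: [{"tx": .., "ty": .., "tz": .., "turn": ..}, ...]. A call has 1 to 10 rows; each row shifts and turns the commanded pose from where the row before left it, along the tool's axes as they then stand; what a row does not reach is not made up. A row lasts 1/10 s, in which the tool goes at most 50 mm and 8.59 degrees, less where a joint would pass 70% of its speed; a pose out of reach is approached as far as the arm can. A call with a number of a shift or a turn outside -1 to 1 is refused whole. A call with a gripper value outside its range is refused whole. OPENING is the opening, from 0 (shut) to 1 (fully open), set as the call begins (- or left out, the last holds). The fingers move at their own pace and stop on an object; the grip force is fixed at half the most. Time passes only in rows, so rows that do not move let the fingers close. It gives the time, the measured TCP pose, the force, the opening and the grip force at its end, in the units of the state.
- robot.get_obs(): the state, without advancing time (a new reading comes with each control period).
- robot.get_image(name): name is "scene" or "top" or "wrist"; returns a dict with "pixels" (384x512x3 uint8, blue, green, red), "depth" (384x512 float32, m along the optical axis (not along the pixel's ray), 0 where there is no reading), "camera_matrix" (3x3 intrinsics, pixels), "distortion" ([k1, k2, p1, p2, k3] as OpenCV has them; the pictures are not rectified), "extrinsics" (4x4, takes a point from camera to world coordinates). Camera axes: x right, y down, z forward; pixel columns grow to the right and rows downward; lengths in m; the calibration is good to about 2 mm. A picture is of the moment at which its call begins.
- robot.finish_job(): hands the job in; it is judged then, once.
The state is a dict: "t": time; "q": joint angles; "qd": joint speeds; "tau": joint torques, N m; "eef_pos": TCP position; "tcp_rot": TCP orientation; "force": force on the tool from outside, world axes, zero at the start; "moment": the same for the moment, N m; "width": finger opening in m; "grip_force": force on a finger pad.
Only numpy, scipy, OpenCV 4.12 (cv2) and the standard library are available. Lean on these libraries where they do the work, as an engineer would, in place of code of your own. Each camera call takes 0.05 s, during which the arm holds its last target. There are 200 camera calls.

## Working session

There is one attempt and no reset: what is moved stays moved. The work goes in short steps, Python scripts to look and compute and a shell command to move; the robot and the scene stay as the last step left them, time stands still between calls to the robot, and variables do not carry over. Pictures are saved under pics/ and viewed, at most 10 in all, crops included, and the job is handed in when it is done.

```bash
mkdir -p pics; python3 - <<'E'
from cell import robot
import cv2, numpy as np
o=robot.get_obs(); print(o['t'],o['eef_pos'],o['tcp_rot'],o['width'],robot.tips_ahead)
for n in('scene','top'):
    i=robot.get_image(n); cv2.imwrite(f'pics/{n}1.png',i['pixels']); np.savez(f'{n}1.npz',**{k:np.array(v) for k,v in i.items()})
    print(n,i['extrinsics'],i['camera_matrix'],i['distortion'])
E
```

```text
0.0 [ 0.18240734 -0.62326698  0.21274145] [-9.66566985e-04  9.89876763e-01  1.41926117e-01 -1.93330947e-04] 0.08691592752880248 0.019
scene [[ 0.90892682 -0.31940016  0.26802158  0.15505965]
 [-0.41664874 -0.67109217  0.61322029 -0.77854621]
 [-0.01599548 -0.66904322 -0.74305135  1.2464555 ]
 [ 0.          0.          0.          1.        ]] [[417.81699571   0.         256.5059342 ]
 [  0.         417.81699571 189.15799029]
 [  0.           0.           1.        ]] [-0.02744922  0.          0.          0.          0.        ]
top [[ 0.08820939 -0.97562369  0.20094158  0.23413397]
 [-0.99609032 -0.0854201   0.02252722 -0.02508681]
 [-0.00481364 -0.20214308 -0.97934417  1.58862655]
 [ 0.          0.          0.          1.        ]] [[413.58020191   0.         254.26609598]
 [  0.         413.58020191 191.40634038]
 [  0.           0.           1.        ]] [-0.12151434  0.          0.          0.          0.        ]
```

View pics/scene1.png

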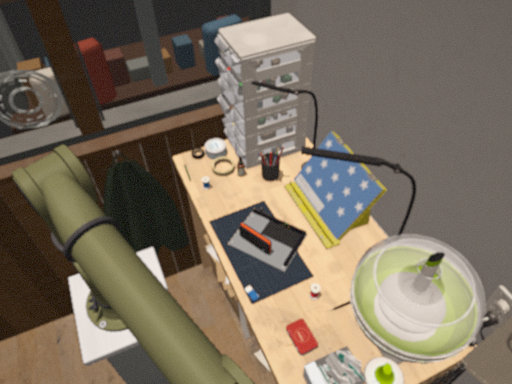

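View pics/top1.png

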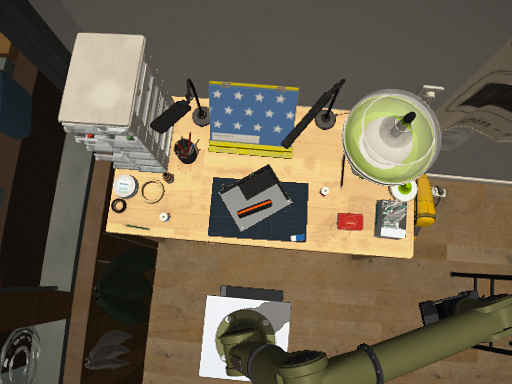

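The top view shows the dock centred near (254,197), the bank's orange upper edge at about (254,209), and the stops at the upper right. The red spool is at (324,191), the blue one at (165,216), the eraser at (297,238), the tin at (350,222) and the lamp tip near (285,147).

```bash
cat > h.py <<'E'
import numpy as np, cv2
def ray(i,uv):
    uv=np.array(uv,float).reshape(-1,1,2)
    n=cv2.undistortPoints(uv,i['camera_matrix'],np.array(i['distortion'])).reshape(-1,2)
    E=i['extrinsics']; return E[:3,3], np.c_[n,np.ones(len(n))]@E[:3,:3].T
def onplane(i,uv,z):
    c,d=ray(i,uv); return c+d*((z-c[2])/d[:,2])[:,None]
def pts(i,mask):  # world points from depth
    v,u=np.nonzero(mask&(i['depth']>0)); c,d=ray(i,np.c_[u,v]); return c+d*i['depth'][v,u][:,None]
E
python3 - <<'E'
import numpy as np,cv2
from h import *
for n,(x,y,w,h) in {'top':(205,145,110,100),'scene':(205,195,115,95)}.items():
    i=dict(np.load(n+'1.npz')); p=i['pixels']
    cv2.imwrite(f'pics/{n}c.png',cv2.resize(p[y:y+h,x:x+w],None,fx=6,fy=6,interpolation=cv2.INTER_NEAREST)) 
    hsv=cv2.cvtColor(p,cv2.COLOR_BGR2HSV); H,S,V=cv2.split(hsv)
    roi=np.zeros(H.shape,bool); roi[y:y+h,x:x+w]=1
    m=roi&(H>3)&(H<14)&(S>170)&(V>110)
    P=pts(i,m); print(n,'orange',m.sum(),np.percentile(P[:,2],[5,50,95]))
    v,u=np.nonzero(m); r=cv2.minAreaRect(np.c_[u,v].astype(np.float32)); b=cv2.boxPoints(r); print(r,onplane(i,b,.075).round(4))
    g=roi&(S<40)&(V>70)&(V<210); g=cv2.morphologyEx(g.astype(np.uint8),cv2.MORPH_OPEN,np.ones((3,3)))
    c=max(cv2.findContours(g,0,2)[0],key=cv2.contourArea); hull=cv2.convexHull(c)
    a=cv2.approxPolyDP(hull,3,True)[:,0]; print('grey',a.tolist(),onplane(i,a,.006).round(4))
i=dict(np.load('top1.npz')); print('lamp',onplane(i,[285,147],.47),'spools',onplane(i,[[324,190],[165,216]],.05),'tin',onplane(i,[350,222],.023),'eraser',onplane(i,[297,238],.013))
E
```

```text
top orange 95 [0.06946576 0.07468427 0.08018536]
((253.95999145507812, 206.8944854736328), (2.6760270595550537, 34.88507843017578), 69.22774505615234) [[ 0.4623  0.0659  0.075 ]
 [ 0.5193 -0.0505  0.075 ]
 [ 0.5101 -0.0548  0.075 ]
 [ 0.4533  0.0615  0.075 ]]
grey [[277, 184], [288, 204], [241, 230], [220, 194], [236, 186]] [[ 0.5962 -0.0749  0.006 ]
 [ 0.5205 -0.1236  0.006 ]
 [ 0.4037  0.0487  0.006 ]
 [ 0.5369  0.1438  0.006 ]
 [ 0.5742  0.0846  0.006 ]]
scene orange 108 [0.06923567 0.07357849 0.07722846]
((255.75477600097656, 233.6337432861328), (35.2275390625, 3.533461570739746), 34.82448959350586) [[ 0.4557  0.0588  0.075 ]
 [ 0.4672  0.0676  0.075 ]
 [ 0.5218 -0.053   0.075 ]
 [ 0.5105 -0.0607  0.075 ]]
grey [[229, 239], [239, 231], [271, 237], [290, 246], [286, 271], [278, 271], [229, 246]] [[ 0.4117  0.0675  0.006 ]
 [ 0.4584  0.085   0.006 ]
 [ 0.5528  0.0107  0.006 ]
 [ 0.5967 -0.0533  0.006 ]
 [ 0.5371 -0.1378  0.006 ]
 [ 0.5126 -0.1263  0.006 ]
 [ 0.4003  0.0394  0.006 ]]
lamp [[ 0.59902715 -0.07466574  0.47      ]] spools [[ 0.57846369 -0.25399363  0.05      ]
 [ 0.42585585  0.33804579  0.05      ]] tin [[ 0.46816237 -0.36493827  0.023     ]] eraser [[ 0.39104612 -0.16705026  0.013     ]]
```

View pics/topc.png

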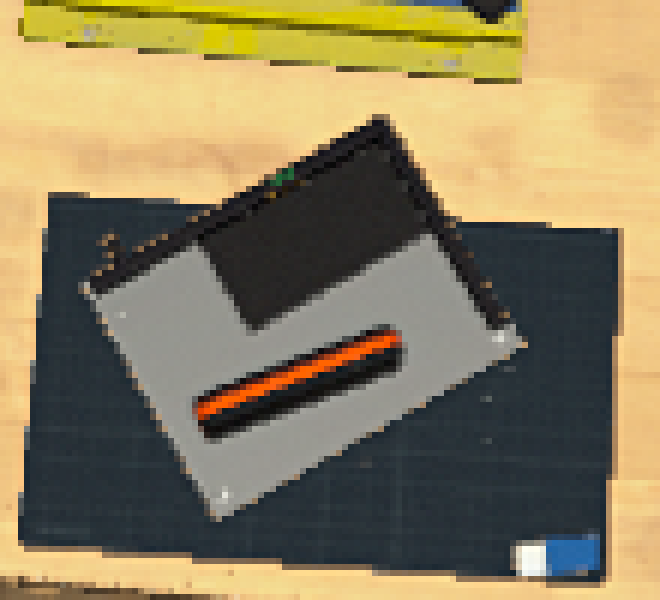

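The crop shows the bank's orange edge from (198,408) to (402,342). The dock's front corners are at (215,520) and (527,342), its left-back bed corner at (80,288), and the outer corner of the stops at (383,117).

```bash
python3 - <<'E'
import numpy as np
from h import *
i=dict(np.load('top1.npz')); f=lambda a:[205+(a[0])/6-.5,145+a[1]/6-.5]
FL,FR,BL=onplane(i,[f((215,520)),f((527,342)),f((80,288))],.006)
SC=onplane(i,[f((383,117))],.023)[0]
print(FL,FR,BL,SC,'len',np.linalg.norm(FL-FR),np.linalg.norm(FL-BL))
# fit rigid: dock corners
A=np.array([[-.09,.115],[-.09,-.115],[.09,.115],[.09,-.115]]); B=np.array([FL,FR,BL,SC])[:,:2]
a=A-A.mean(0); b=B-B.mean(0); H=a.T@b; yaw=np.arctan2(H[0,1]-H[1,0],H[0,0]+H[1,1])
R=np.array([[np.cos(yaw),-np.sin(yaw)],[np.sin(yaw),np.cos(yaw)]]); t=B.mean(0)-R@A.mean(0)
print('yaw',yaw,'t',t,'res',(B-A@R.T-t).round(4).tolist()); np.savez('dock.npz',R=R,t=t,yaw=yaw)
ctr=np.array([.4875,.0045]); print('bank in dock',R.T@(ctr-t)); print('home',R@[.0405,-.032]+t)
d=i['depth']; 
for n,bx in(('top',(280,75,350,150)),('scene',(295,140,330,170))):
    j=dict(np.load(n+'1.npz')); m=np.zeros(d.shape,bool); m[bx[1]:bx[3],bx[0]:bx[2]]=1
    P=pts(j,m&(j['pixels'].max(2)<70)); P=P[(P[:,2]>.42)&(P[:,2]<.55)]; print(len(P)); 
    if len(P): print('lamp',P[P[:,0].argmin()],P.min(0),P.max(0))
E
```

```text
[0.39903694 0.05083018 0.006     ] [ 0.531835   -0.13974979  0.006     ] [0.54207998 0.1528654  0.006     ] [ 0.66947782 -0.034343    0.023     ] len 0.23228441698750157 0.17570571058575965
yaw 0.6155655501320222 t [0.53560744 0.0074007 ] res [[0.0033, 0.0015], [0.0033, -0.0013], [-0.0006, -0.0004], [-0.006, 0.0002]]
bank in dock [-0.0409521   0.02540995]
home [0.58715099 0.00465992]
667
lamp [ 0.5929538  -0.07720713  0.48040978] [ 0.5929538  -0.24291542  0.42325071] [ 0.85092064 -0.06196319  0.48863609]
165
lamp [ 0.59872681 -0.07948247  0.48183937] [ 0.59872681 -0.12030986  0.47163689] [ 0.66330211 -0.06592701  0.48668466]
```

```bash
python3 -m pendant '[{"tx":0.15,"ty":-0.124},{"tx":0.15,"ty":-0.124},{"tx":0.15,"ty":-0.124},{"tx":0.15,"ty":-0.124},{"tx":0.15,"ty":-0.124},{"tx":0.15,"ty":-0.124},{"tx":0.15,"ty":-0.124},{"tx":0.15,"ty":-0.124},{"tx":0.15,"ty":-0.124},{"tx":0.15,"ty":-0.124}]' 1
```

```text
invalid input at $[0]: expected keys tx, ty, tz, turn
```

```bash
python3 -m pendant '[{"tx":0.15,"ty":-0.124,"tz":0,"turn":0},{"tx":0.15,"ty":-0.124,"tz":0,"turn":0},{"tx":0.15,"ty":-0.124,"tz":0,"turn":0},{"tx":0.15,"ty":-0.124,"tz":0,"turn":0},{"tx":0.15,"ty":-0.124,"tz":0,"turn":0},{"tx":0.15,"ty":-0.124,"tz":0,"turn":0},{"tx":0.15,"ty":-0.124,"tz":0,"turn":0},{"tx":0.15,"ty":-0.124,"tz":0,"turn":0},{"tx":0.15,"ty":-0.124,"tz":0,"turn":0},{"tx":0.15,"ty":-0.124,"tz":0,"turn":0}]' 1
```

```text
t: 1.1
eef_pos: [0.4012, -0.3, 0.2136]
tcp_rot: [-0.0, 0.99, 0.142, -0.0]
force: [-0.0, -0.6, -0.2]
width: 0.0869
grip_force: 0.0
```

```bash
python3 -m pendant '[{"tx":0.071,"ty":-0.161,"tz":0.027,"turn":0},{"tx":0.071,"ty":-0.161,"tz":0.027,"turn":0},{"tx":0.071,"ty":-0.161,"tz":0.027,"turn":0},{"tx":0.071,"ty":-0.161,"tz":0.027,"turn":0},{"tx":0.071,"ty":-0.161,"tz":0.027,"turn":0},{"tx":0.071,"ty":-0.161,"tz":0.027,"turn":0},{"tx":0.071,"ty":-0.161,"tz":0.027,"turn":0},{"tx":0.071,"ty":-0.161,"tz":0.027,"turn":0},{"tx":0,"ty":0,"tz":0,"turn":-0.027},{"tx":0,"ty":0,"tz":0,"turn":-0.027}]'
python3 - <<'E'
from cell import robot
import cv2, numpy as np
i=robot.get_image('wrist'); cv2.imwrite('pics/w1.png',i['pixels']); np.savez('w1.npz',**{k:np.array(v) for k,v in i.items()})
E
```

```text
t: 2.1
eef_pos: [0.4371, -0.021, 0.1702]
tcp_rot: [0.0, 0.974, 0.228, -0.0]
force: [0.1, 0.1, -0.2]
width: 0.0868
grip_force: 0.0
```

View pics/w1.png

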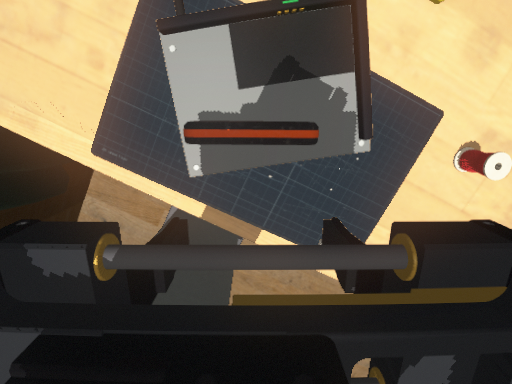

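The wrist view is square to the bank: its orange edge runs from about (190,132) to (318,133). The dock's front corners are at (193,178) and (371,152), the red spool is at (480,163), and the fingers are clear of the bank.

```bash
python3 - <<'E'
import numpy as np
from h import *
i=dict(np.load('w1.npz')); p=i['pixels']; H,S,V=cv2.split(cv2.cvtColor(p,cv2.COLOR_BGR2HSV))
m=(H<14)&(S>150)&(V>90); m[:110]=0;m[150:]=0;m[:,:170]=0;m[:,340:]=0
v,u=np.nonzero(m); r=cv2.minAreaRect(np.c_[u,v].astype(np.float32)); b=cv2.boxPoints(r); P=onplane(i,b,.075); c=P.mean(0)
D=np.load('dock.npz'); R=D['R'];t=D['t']
e=P[np.argsort(P[:,1])]; d=e[2:].mean(0)-e[:2].mean(0); print(P,c,'len',np.linalg.norm(d),'yaw',np.arctan2(-d[0],d[1]))
Q=onplane(i,[[193,178],[371,152]],.006); print('front corners',Q, 'dist',np.linalg.norm(Q[0]-Q[1]),'pred',np.array([[-.09,.115],[-.09,-.115]])@R.T+t)
print('stop outer left',onplane(i,[[161,31]],.023),'pred',R@[.09,.115]+t)
print('yawF',np.arctan2(*( (Q[1]-Q[0])[:2]*[1,-1])))
E
```

```text
[[ 0.45334237  0.06471426  0.075     ]
 [ 0.46037853  0.06765832  0.075     ]
 [ 0.51790288 -0.04811703  0.075     ]
 [ 0.51128751 -0.05189963  0.075     ]] [0.48572782 0.00808898 0.075     ] len 0.1297477930073319 yaw 0.46114825378321866
front corners [[ 0.39873713  0.04844709  0.006     ]
 [ 0.52793663 -0.13673843  0.006     ]] dist 0.22580121134968686 pred [[ 0.39572386  0.04932427]
 [ 0.52853055 -0.13845854]]
stop outer left [[0.53646057 0.14095926 0.023     ]] pred [0.54268433 0.15325994]
yawF 0.609164562185722
```

```bash
python3 -m pendant '[{"tx":0,"ty":0,"tz":0.15,"turn":0},{"tx":0,"ty":0,"tz":0.15,"turn":0},{"tx":0,"ty":0,"tz":0.145,"turn":0},{"tx":0.05,"ty":0,"tz":0,"turn":0},{"tx":0.05,"ty":0,"tz":0,"turn":0},{"tx":0.04,"ty":0,"tz":0,"turn":0},{"tx":0.02,"ty":0,"tz":0,"turn":0},{"tx":0.02,"ty":0,"tz":0,"turn":0},{"tx":0.02,"ty":0,"tz":0,"turn":0},{"tx":0.02,"ty":0,"tz":0,"turn":0}]'
python3 -m pendant '[{"tx":0.02,"ty":0,"tz":0,"turn":0},{"tx":0.02,"ty":0,"tz":0,"turn":0},{"tx":0.02,"ty":0,"tz":0,"turn":0},{"tx":0.02,"ty":0,"tz":0,"turn":0}]'
python3 - <<'E'
from cell import robot
import cv2
a=[robot.get_image(n)['pixels'] for n in('wrist','top')]
cv2.imwrite('pics/w2.png',cv2.hconcat([cv2.resize(a[0][0:240],(400,188)),cv2.resize(a[1][140:245,200:320],(400,350))[:188*2][:188*1] if 0 else cv2.resize(a[1][140:245,200:320],(215,188))]))
E
```

```text
t: 3.15
eef_pos: [0.4774, -0.0031, 0.0819]
tcp_rot: [0.0, 0.974, 0.225, 0.0]
force: [-0.9, 0.1, -0.2]
width: 0.0871
grip_force: 0.0
t: 3.55
eef_pos: [0.4917, 0.004, 0.0816]
tcp_rot: [0.0, 0.974, 0.225, -0.0]
force: [-0.1, 0.3, 0.5]
width: 0.0871
grip_force: 0.0
```

View pics/w2.png

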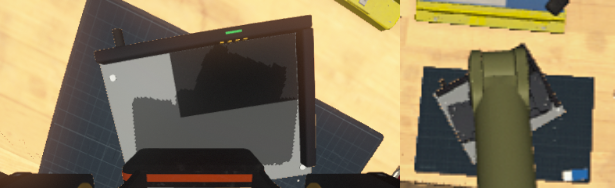

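The wrist view still shows the orange edge, now near the fingers at row 178, so the bank is tilted or mid-tip. I'll keep pushing.

```bash
python3 -m pendant '[{"tx":0.02,"ty":0,"tz":0,"turn":0},{"tx":0.02,"ty":0,"tz":0,"turn":0},{"tx":0.02,"ty":0,"tz":0,"turn":0},{"tx":0.02,"ty":0,"tz":0,"turn":0},{"tx":0,"ty":0,"tz":0,"turn":0},{"tx":0,"ty":0,"tz":0,"turn":0}]'
python3 - <<'E'
from cell import robot
import cv2,numpy as np
i=robot.get_image('wrist'); cv2.imwrite('pics/w3.png',i['pixels']);np.savez('w3.npz',**{k:np.array(v) for k,v in i.items()})
E
```

```text
t: 4.25
eef_pos: [0.5057, 0.0111, 0.0816]
tcp_rot: [-0.0, 0.974, 0.225, -0.0]
force: [-0.9, 0.4, -0.3]
width: 0.087
grip_force: 0.0
```

View pics/w3.png

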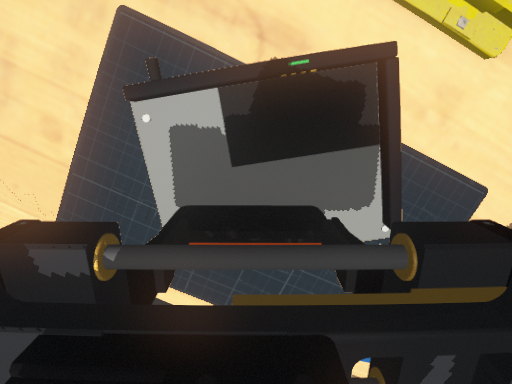

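The orange edge is now at row 243 between the fingers, with a black area in front of it at rows 205 to 242. That is ambiguous, so I'll check the depth.

```bash
python3 - <<'E'
import numpy as np
from h import *
i=dict(np.load('w3.npz')); print('cam',i['extrinsics'][:3,3],i['extrinsics'][:3,2]); D=np.load('dock.npz')
for u in(220,255,300):
  for v in range(150,252,8):
    z=i['depth'][v,u]; c,d=ray(i,[u,v]); P=(c+d*z)[0]; print(u,v,i['pixels'][v,u],P.round(3),(D['R'].T@(P[:2]-D['t'])).round(3)) if z>0 else print(u,v,'-')
E
```

```text
cam [0.5693291  0.04297282 0.25333218] [-0.238281   -0.1166216  -0.96416885]
220 150 [84 86 86] [0.53  0.059 0.007] [0.025 0.045]
220 158 [83 84 84] [0.523 0.056 0.009] [0.018 0.046]
220 166 [83 85 84] [0.516 0.053 0.007] [0.01  0.048]
220 174 [84 85 84] [0.509 0.05  0.007] [0.003 0.05 ]
220 182 [81 84 84] [0.503 0.047 0.007] [-0.004  0.051]
220 190 [81 84 83] [0.496 0.043 0.008] [-0.012  0.052]
220 198 [82 84 83] [0.488 0.04  0.007] [-0.02   0.054]
220 206 [26 24 26] [0.483 0.037 0.013] [-0.026  0.054]
220 214 [24 24 25] [0.485 0.035 0.035] [-0.026  0.052]
220 222 [21 21 21] [0.486 0.033 0.055] [-0.026  0.049]
220 230 [22 20 20] [0.486 0.031 0.069] [-0.027  0.048]
220 238 [24 25 24] [0.484 0.029 0.076] [-0.03   0.047]
220 246 [39 39 41] [0.529 0.036 0.176] [0.011 0.027]
255 150 [31 33 32] [0.544 0.03  0.007] [0.02  0.014]
255 158 [29 30 30] [0.537 0.027 0.007] [0.013 0.015]
255 166 [81 83 83] [0.531 0.024 0.007] [0.005 0.016]
255 174 [81 83 83] [0.524 0.021 0.008] [-0.002  0.018]
255 182 [82 84 85] [0.517 0.017 0.007] [-0.01   0.019]
255 190 [81 83 83] [0.51  0.014 0.007] [-0.017  0
[... 437 characters left out ...]
3 -0.026]
300 158 [81 84 83] [ 0.555 -0.01   0.008] [ 0.006 -0.025]
300 166 [83 86 85] [ 0.549 -0.014  0.006] [-0.002 -0.025]
300 174 [82 85 84] [ 0.542 -0.017  0.007] [-0.009 -0.024]
300 182 [82 83 83] [ 0.535 -0.021  0.007] [-0.016 -0.023]
300 190 [82 83 84] [ 0.528 -0.025  0.006] [-0.024 -0.022]
300 198 [81 82 83] [ 0.522 -0.028  0.007] [-0.032 -0.021]
300 206 [27 27 28] [ 0.516 -0.03   0.014] [-0.037 -0.019]
300 214 [24 21 20] [ 0.515 -0.026  0.037] [-0.036 -0.016]
300 222 [18 18 17] [ 0.513 -0.024  0.053] [-0.036 -0.013]
300 230 [17 20 20] [ 0.512 -0.022  0.07 ] [-0.036 -0.01 ]
300 238 [26 25 26] [ 0.509 -0.023  0.075] [-0.039 -0.009]
300 246 [41 41 42] [0.54  0.013 0.176] [0.007 0.002]
```

The camera sits ahead of the TCP looking back. Depth has the bank still standing and unmoved, with the TCP apparently past it, so I need to find where the fingers really are.

```bash
python3 - <<'E'
import numpy as np
from h import *
from cell import robot
i=dict(np.load('w3.npz')); o=robot.get_obs(); T=o['eef_pos']; yaw=2*np.arctan2(.225,.974); ex=np.array([np.cos(yaw),np.sin(yaw)]); ey=np.array([ex[1],-ex[0]])
def show(i):
  for v in (210,220,230,240,250,270,285):
    s=''
    for u in (130,150,165,180,195,320,335,345,360,380):
      c,d=ray(i,[u,v]); z=i['depth'][v,u]; P=(c+d*z)[0]; r=P[:2]-T[:2]; s+='(%3d,%3d,%3d) '%(r@ex*1e3,r@ey*1e3,P[2]*1e3)
    print(v,s)
show(i)
x=robot.get_image('scene'); y=robot.get_image('top')
cv2.imwrite('pics/s4.png',cv2.hconcat([cv2.resize(x['pixels'][190:290,200:310],(440,400),interpolation=2),cv2.resize(y['pixels'][145:245,210:300],(360,400),interpolation=2)]))
print(o['q'].round(3))
E
```

```text
210 (-16,-123,  3) (-16,-103,  3) (-15,-87,  5) ( -8,-67, 25) ( -8,-54, 25) ( -9, 58, 20) (-14, 76,  6) (-14, 86,  6) (-14,100,  7) (-14,120,  6) 
220 (-26,-124,  4) (-27,-105,  2) (-25,-88,  6) (  8,-48, 92) ( -8,-48, 50) ( -8, 51, 50) ( 10, 48, 97) (-25, 87,  6) (-25,101,  7) (-24,121,  8) 
230 (-37,-126,  2) (-36,-105,  4) (  9,-51,111) (  8,-44,108) ( -7,-44, 71) ( -8, 47, 68) (  8, 45,108) ( 10, 49,112) (-35,103,  7) (-36,123,  5) 
240 (-48,-128,  2) ( 10,-54,125) (  8,-48,121) (  3,-43,110) (-13,-43, 74) (-13, 46, 74) (  5, 43,116) (  8, 47,121) (  9, 54,124) (-48,126,  3) 
250 ( 31,-40,176) ( 31,-33,176) ( 31,-28,177) ( 31,-24,176) ( 31,-19,177) ( 31, 19,176) ( 31, 23,177) ( 31, 27,176) ( 31, 32,177) ( 31, 38,176) 
270 ( 13,-49,160) (  3,-48,144) (  0,-43,138) (-82,-78,  4) (-82,-63,  4) (-82, 67,  3) (-10, 43,121) (  0, 43,137) (  4, 47,144) ( 13, 48,159) 
285 (  9,-48,164) ( -2,-49,145) ( -6,-44,140) (-101,-80,  2) (-100,-64,  3) (-99, 68,  4) (-100, 84,  3) ( -7, 43,139) ( -2, 47,146) (  8, 47,163) 
[ 0.579  0.185 -0.705  1.94   0.137  1.064 -1.3  ]
```

View pics/s4.png

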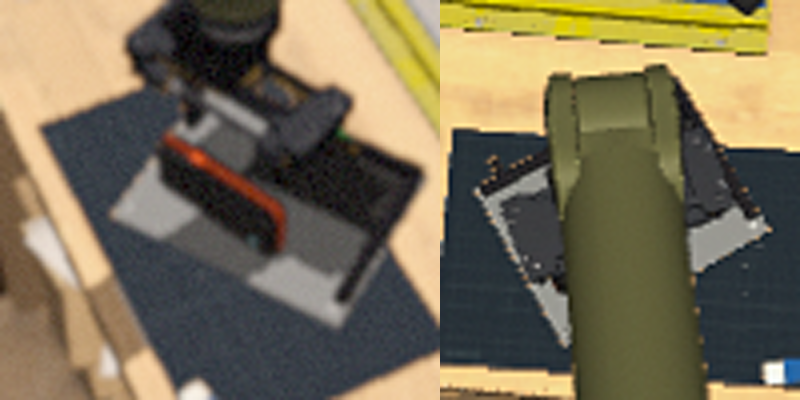

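The scene crop shows the bank upright and untouched, with the fingers having passed over its top. The open fingers reach less far down than tips_ahead implies, so I'll measure the real tip height.

```bash
python3 - <<'E'
import numpy as np
from h import *
from cell import robot
i=dict(np.load('w3.npz')); o=robot.get_obs(); T=o['eef_pos']; print(T); yaw=2*np.arctan2(.225,.974); ex=np.array([np.cos(yaw),np.sin(yaw)]); ey=np.array([ex[1],-ex[0]])
P=pts(i,np.ones((384,512),bool)); r=P[:,:2]-T[:2]; x=r@ex; y=r@ey
for s in(-1,1):
  m=(x>-.012)&(x<.02)&(s*y>.036)&(s*y<.062)&(P[:,2]>.079)&(P[:,2]<.15)
  for a in range(79,120,4):
    k=m&(P[:,2]*1e3>=a)&(P[:,2]*1e3<a+4); 
    if k.any(): print(s,a,k.sum(),x[k].min().round(4),x[k].max().round(4),y[k].min().round(4),y[k].max().round(4))
E
```

```text
[0.50559971 0.01082965 0.0815714 ]
-1 87 5 -0.0077 0.0098 -0.0527 -0.0442
-1 91 72 -0.0089 0.0103 -0.0527 -0.0437
-1 95 79 -0.0071 0.0105 -0.0532 -0.0438
-1 99 80 -0.0046 0.0103 -0.0532 -0.0437
-1 103 79 -0.0028 0.0103 -0.0529 -0.0438
-1 107 77 -0.0004 0.0102 -0.0532 -0.0439
-1 111 79 0.001 0.0105 -0.0532 -0.0439
-1 115 92 0.0032 0.0105 -0.0539 -0.0441
-1 119 77 -0.0108 0.0104 -0.0548 -0.0445
1 87 8 0.0009 0.0097 0.0427 0.0514
1 91 74 -0.0086 0.0105 0.0423 0.0514
1 95 78 -0.0061 0.0105 0.0421 0.052
1 99 77 -0.0046 0.0106 0.0424 0.0511
1 103 76 -0.0023 0.0107 0.0423 0.0513
1 107 81 -0.0007 0.0108 0.0423 0.052
1 111 83 0.0018 0.0106 0.0424 0.0526
1 115 89 0.0035 0.0105 0.0421 0.0527
1 119 81 -0.011 0.0106 0.0431 0.0533
```

Both finger tips stand at z≈0.091 while the TCP reads 0.0816, so the tips are really at TCP z + 0.0095. I'll retreat over the top, drop 30 mm and push again.

```bash
python3 -m pendant '[{"tx":-0.07,"ty":0,"tz":0,"turn":0},{"tx":-0.07,"ty":0,"tz":0,"turn":0},{"tx":-0.07,"ty":0,"tz":0,"turn":0},{"tx":-0.07,"ty":0,"tz":0,"turn":0},{"tx":-0.06,"ty":0,"tz":0,"turn":0},{"tx":0,"ty":0,"tz":0.075,"turn":0},{"tx":0,"ty":0,"tz":0.075,"turn":0},{"tx":0.05,"ty":0,"tz":0,"turn":0},{"tx":0.05,"ty":0,"tz":0,"turn":0}]'
python3 -m pendant '[{"tx":0.02,"ty":0,"tz":0,"turn":0},{"tx":0.02,"ty":0,"tz":0,"turn":0},{"tx":0.02,"ty":0,"tz":0,"turn":0},{"tx":0.02,"ty":0,"tz":0,"turn":0},{"tx":0.02,"ty":0,"tz":0,"turn":0}]'
python3 - <<'E'
import numpy as np
from h import *
from cell import robot
i=robot.get_image('wrist'); o=robot.get_obs(); T=o['eef_pos']; yaw=.455; ex=np.array([np.cos(yaw),np.sin(yaw)]); ey=np.array([ex[1],-ex[0]])
P=pts(i,np.ones((384,512),bool)); r=P[:,:2]-T[:2]; x=r@ex; y=r@ey
for a in range(10,90,6):
  k=(abs(y)<.03)&(x>-.05)&(x<.1)&(abs(P[:,2]*1e3-a)<3)
  if k.any(): print(a,k.sum(),(x[k].min()*1e3).round(),(x[k].max()*1e3).round())
E
```

```text
t: 5.3
eef_pos: [0.4634, -0.0099, 0.052]
tcp_rot: [0.0, 0.974, 0.225, 0.0]
force: [0.2, 0.6, 0.9]
width: 0.0869
grip_force: 0.0
t: 5.8
eef_pos: [0.481, -0.0013, 0.0517]
tcp_rot: [0.0, 0.974, 0.225, 0.0]
force: [0.1, 0.3, -0.8]
width: 0.0869
grip_force: 0.1
10 5106 -37.0 100.0
70 582 29.0 34.0
76 3282 13.0 32.0
```

```bash
python3 -m pendant '[{"tx":0.02,"ty":0,"tz":0,"turn":0},{"tx":0.02,"ty":0,"tz":0,"turn":0},{"tx":0.02,"ty":0,"tz":0,"turn":0},{"tx":0.02,"ty":0,"tz":0,"turn":0},{"tx":0.02,"ty":0,"tz":0,"turn":0},{"tx":0.02,"ty":0,"tz":0,"turn":0},{"tx":0,"ty":0,"tz":0,"turn":0},{"tx":0,"ty":0,"tz":0,"turn":0},{"tx":0,"ty":0,"tz":0,"turn":0}]'
cat > prof.py <<'E'
import numpy as np
from h import *
from cell import robot
i=robot.get_image('wrist'); o=robot.get_obs(); T=o['eef_pos']; yaw=.455; ex=np.array([np.cos(yaw),np.sin(yaw)]); ey=np.array([ex[1],-ex[0]])
cv2.imwrite('pics/wl.png',i['pixels'])
P=pts(i,np.ones((384,512),bool)); r=P[:,:2]-T[:2]; x=r@ex; y=r@ey
for a in range(4,90,6):
  k=(abs(y)<.03)&(x>-.05)&(x<.1)&(abs(P[:,2]*1e3-a)<3)
  if k.any(): print(a,k.sum(),(x[k].min()*1e3).round(),(x[k].max()*1e3).round())
E
python3 prof.py
```

```text
t: 6.75
eef_pos: [0.502, 0.0091, 0.0516]
tcp_rot: [0.0, 0.974, 0.225, -0.0]
force: [-0.6, 0.2, 0.6]
width: 0.0872
grip_force: 0.0
4 2403 -37.0 100.0
10 3290 -36.0 100.0
22 85 66.0 67.0
28 7378 -1.0 66.0
34 4 11.0 52.0
```

The bank is now flat, with its top at z≈0.028. I'll retreat, turn to the dock's yaw and measure its pose from depth.

```bash
python3 -m pendant '[{"tx":-0.1,"ty":0,"tz":0,"turn":0},{"tx":-0.1,"ty":0,"tz":0,"turn":0},{"tx":0,"ty":0,"tz":0,"turn":-0.025},{"tx":0,"ty":0,"tz":0,"turn":-0.0245},{"tx":0,"ty":0,"tz":0,"turn":0}]'
cat > pose.py <<'E'
import numpy as np
from h import *
from cell import robot
i=robot.get_image('wrist'); o=robot.get_obs(); T=np.array(o['eef_pos']); q=o['tcp_rot']; ty=2*np.arctan2(q[2],q[1])
cv2.imwrite('pics/wl.png',i['pixels']); D=np.load('dock.npz'); R,t=D['R'],D['t']
P=pts(i,np.ones((384,512),bool)); d=(P[:,:2]-t)@R
print('t',o['t'],'TCP dock',((T[:2]-t)@R).round(4),T[2],'tool yaw',ty,'dock yaw',D['yaw'])
inb=(d[:,0]>-.09)&(d[:,0]<.0745)&(d[:,1]>-.099)&(d[:,1]<.14)
m=inb&(abs(P[:,2]-.028)<.005)
r=cv2.minAreaRect((d[m]*1e3).astype(np.float32)); print('bank px',m.sum(),'rect in dock mm',r, 'box',cv2.boxPoints(r).round(1).tolist())
lo,hi=np.percentile(d[m],[1,99],axis=0)*1e3; print('1-99%',lo,hi)
# stops: top z .023
s=(abs(P[:,2]-.023)<.003)
b=s&(abs(d[:,0]-.082)<.018)&(d[:,1]>-.06)&(d[:,1]<.09); g=s&(abs(d[:,1]+.108)<.018)&(abs(d[:,0])<.06)&(d[:,1]<-.098)
for k,n in((b,0),(g,1)):
  if k.sum()>30:
    f=np.polyfit(d[k,1-n],d[k,n],1); print('stop mid',n,k.sum(),np.median(d[k,n]),np.percentile(d[k,n],[3,97]),'slope',f[0])
E
python3 pose.py
```

```text
t: 7.3
eef_pos: [0.4661, -0.0087, 0.0517]
tcp_rot: [0.0, 0.954, 0.3, 0.0]
force: [-0.6, -0.5, -0.2]
width: 0.0869
grip_force: 0.0
t 7.35 TCP dock [-0.0659  0.0271] 0.05170520019943277 tool yaw 0.6080558816359056 dock yaw 0.6155655501320222
bank px 18816 rect in dock mm ((2.3786163330078125, -3.688995361328125), (190.61888122558594, 144.10543823242188), 89.9989013671875) box [[-69.69999694824219, -99.0], [74.4000015258789, -99.0], [74.4000015258789, 91.5999984741211], [-69.69999694824219, 91.5999984741211]]
1-99% [-32.26341469 -98.1972881 ] [44.68346124 86.93320231]
stop mid 0 1403 0.07867768266909195 [0.07729687 0.08033688] slope 0.004457010309682296
stop mid 1 2711 -0.10283774008441612 [-0.10893004 -0.09818817] slope -0.0030892357556497768
```

View pics/wl.png

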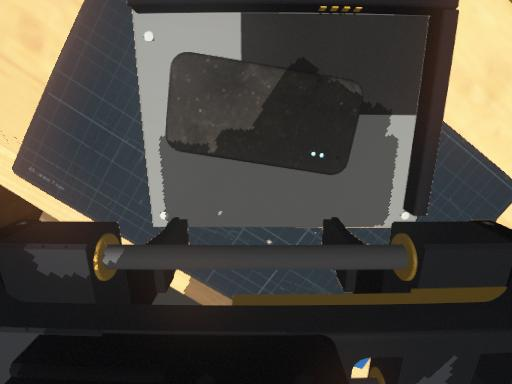

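The wrist view shows the bank flat with its black face up. Its corners are near (175,55), (362,80), (343,172) and (168,150), and it is turned slightly relative to the dock, short of both stops. I'll lower the fingers and push it to the back stop.

```bash
python3 -m pendant '[{"tx":0,"ty":0,"tz":0.1,"turn":0},{"tx":0,"ty":0,"tz":0.09,"turn":0},{"tx":0,"ty":0,"tz":0.045,"turn":0},{"tx":0,"ty":0,"tz":0,"turn":0}]'
python3 -m pendant '[{"tx":0.03,"ty":0,"tz":0,"turn":0},{"tx":0.03,"ty":0,"tz":0,"turn":0},{"tx":0.03,"ty":0,"tz":0,"turn":0},{"tx":0.03,"ty":0,"tz":0,"turn":0},{"tx":0.03,"ty":0,"tz":0,"turn":0},{"tx":0.03,"ty":0,"tz":0,"turn":0},{"tx":0.03,"ty":0,"tz":0,"turn":0}]'
python3 pose.py
```

```text
t: 7.75
eef_pos: [0.4651, -0.0081, 0.0035]
tcp_rot: [-0.001, 0.954, 0.3, -0.001]
force: [0.7, 0.4, 0.4]
width: 0.0872
grip_force: 0.0
t: 8.45
eef_pos: [0.5008, 0.0157, 0.0046]
tcp_rot: [0.0, 0.954, 0.3, -0.0]
force: [-1.9, -1.0, 2.3]
width: 0.0872
grip_force: 1.2
t 8.5 TCP dock [-0.0223  0.0271] 0.0047435199245487 tool yaw 0.6104712593498977 dock yaw 0.6155655501320222
bank px 28279 rect in dock mm ((17.218416213989258, -4.367759704589844), (92.68770599365234, 199.79763793945312), 6.208503723144531) box [[-39.70000076293945, 89.9000015258789], [-18.0, -108.69999694824219], [74.0999984741211, -98.69999694824219], [52.5, 100.0]]
1-99% [-14.47891723 -39.51449412] [53.34718703 91.51367757]
stop mid 0 7341 0.0833179120174003 [0.07785542 0.08915552] slope 0.006200916157079902
stop mid 1 2577 -0.1024795059145618 [-0.1090335  -0.09814706] slope -0.002863423500814037
```

```bash
python3 -m pendant '[{"tx":0.025,"ty":0,"tz":0,"turn":0},{"tx":0.025,"ty":0,"tz":0,"turn":0},{"tx":0.025,"ty":0,"tz":0,"turn":0},{"tx":0.01,"ty":0,"tz":0,"turn":0},{"tx":0.01,"ty":0,"tz":0,"turn":0}]'
python3 -m pendant '[{"tx":0.01,"ty":0,"tz":0,"turn":0},{"tx":0.005,"ty":0,"tz":0,"turn":0},{"tx":0.005,"ty":0,"tz":0,"turn":0}]'
python3 pose.py
```

```text
t: 9.0
eef_pos: [0.5161, 0.0267, 0.0046]
tcp_rot: [0.0, 0.954, 0.3, -0.0]
force: [-2.2, -1.3, 2.0]
width: 0.0869
grip_force: 1.1
t: 9.3
eef_pos: [0.5194, 0.0288, 0.0046]
tcp_rot: [0.0, 0.954, 0.3, -0.0]
force: [-1.1, -0.8, 0.2]
width: 0.0869
grip_force: 0.9
t 9.35 TCP dock [-0.0006  0.0268] 0.004602835874921052 tool yaw 0.6099552712480426 dock yaw 0.6155655501320222
bank px 27256 rect in dock mm ((34.788997650146484, -2.293060302734375), (79.51591491699219, 193.3709716796875), 0.03963940590620041) box [[-5.0, 94.4000015258789], [-4.900000095367432, -99.0], [74.5999984741211, -99.0], [74.5, 94.4000015258789]]
1-99% [  8.07728258 -38.9437419 ] [73.79128041 91.32768817]
stop mid 0 6828 0.08357824885101298 [0.07731748 0.08962217] slope 0.0037258319997232176
stop mid 1 1703 -0.10238114029832421 [-0.1090326  -0.09816862] slope -0.003959449639589628
```

```bash
python3 -m pendant '[{"tx":0.01,"ty":0,"tz":0,"turn":0},{"tx":0.005,"ty":0,"tz":0,"turn":0},{"tx":0.005,"ty":0,"tz":0,"turn":0}]'
python3 -m pendant '[{"tx":0.01,"ty":0,"tz":0,"turn":0},{"tx":0,"ty":0,"tz":0,"turn":0}]'
```

```text
t: 9.65
eef_pos: [0.5203, 0.0294, 0.0043]
tcp_rot: [0.001, 0.954, 0.3, -0.003]
force: [-9.1, -5.0, 8.0]
width: 0.0867
grip_force: 5.1
t: 9.85
eef_pos: [0.5203, 0.0293, 0.004]
tcp_rot: [0.001, 0.954, 0.3, -0.005]
force: [-11.1, -7.6, 10.4]
width: 0.0869
grip_force: 6.6
```

It is seated against the back stop, with the force building to about 13 N. Next I'll move to the bank's left end and push right.

```bash
python3 -m pendant '[{"tx":-0.075,"ty":0,"tz":0,"turn":0},{"tx":0,"ty":0,"tz":-0.15,"turn":0},{"tx":0,"ty":0,"tz":-0.15,"turn":0},{"tx":0.071,"ty":-0.181,"tz":0,"turn":0},{"tx":0.071,"ty":-0.181,"tz":0,"turn":0},{"tx":0.071,"ty":-0.181,"tz":0,"turn":0},{"tx":0.071,"ty":-0.181,"tz":0,"turn":0},{"tx":0,"ty":0,"tz":0,"turn":0}]'
python3 pose.py
```

```text
t: 10.65
eef_pos: [0.4744, 0.1822, 0.0656]
tcp_rot: [-0.002, 0.952, 0.305, 0.002]
force: [0.4, -0.1, -0.3]
width: 0.0868
grip_force: 0.0
t 10.7 TCP dock [0.0497 0.1747] 0.06522932765933159 tool yaw 0.6162263203360042 dock yaw 0.6155655501320222
bank px 6928 rect in dock mm ((46.93998718261719, 27.54637908935547), (55.49754333496094, 134.2152099609375), 0.2159639447927475) box [[18.899999618530273, 94.5], [19.399999618530273, -39.70000076293945], [74.9000015258789, -39.5], [74.4000015258789, 94.80000305175781]]
1-99% [ 21.63301584 -35.09230934] [74.14167879 93.81385435]
stop mid 0 2342 0.08401221947036236 [0.07753406 0.08998754] slope 0.006930585913541331
```

View pics/wl.png

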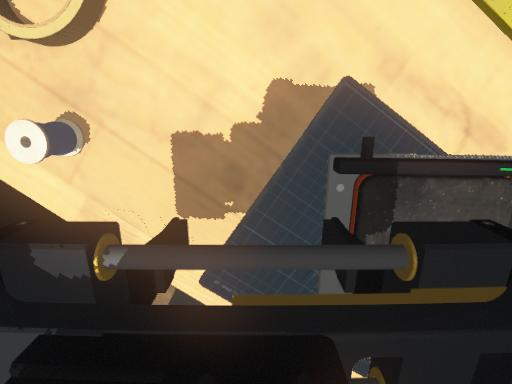

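The wrist view shows the bank's orange left end at column 355, the right finger at (340,235) just left of it and the blue spool far off at (40,140). I'll lower and push right.

```bash
python3 -m pendant '[{"tx":-0.04,"ty":0,"tz":0.1,"turn":0},{"tx":0,"ty":0,"tz":0.1,"turn":0},{"tx":0,"ty":0,"tz":0.1,"turn":0},{"tx":0,"ty":0,"tz":0,"turn":0},{"tx":0,"ty":0.04,"tz":0,"turn":0},{"tx":0,"ty":0.04,"tz":0,"turn":0},{"tx":0,"ty":0.03,"tz":0,"turn":0}]'
python3 -m pendant '[{"tx":0,"ty":0.03,"tz":0,"turn":0},{"tx":0,"ty":0.03,"tz":0,"turn":0},{"tx":0,"ty":0.03,"tz":0,"turn":0},{"tx":0,"ty":0.03,"tz":0,"turn":0},{"tx":0,"ty":0.03,"tz":0,"turn":0},{"tx":0,"ty":0.03,"tz":0,"turn":0},{"tx":0,"ty":0.03,"tz":0,"turn":0}]'
python3 pose.py
```

```text
t: 11.4
eef_pos: [0.4836, 0.1512, 0.0057]
tcp_rot: [0.0, 0.954, 0.3, 0.001]
force: [0.1, -0.3, -0.1]
width: 0.0869
grip_force: 0.0
t: 12.1
eef_pos: [0.5061, 0.1175, 0.0046]
tcp_rot: [-0.0, 0.954, 0.3, -0.0]
force: [-0.7, 1.9, 1.1]
width: 0.0873
grip_force: 1.1
t 12.15 TCP dock [0.0394 0.1055] 0.004530024441199411 tool yaw 0.6087321036807217 dock yaw 0.6155655501320222
bank px 7421 rect in dock mm ((56.97398376464844, 8.427562713623047), (38.4619140625, 114.05326080322266), 2.3398303985595703) box [[35.400001525878906, 64.5999984741211], [40.099998474121094, -49.29999923706055], [78.5, -47.79999923706055], [73.9000015258789, 66.19999694824219]]
1-99% [ 38.51226532 -44.68718357] [74.20224917 64.27025616]
stop mid 0 5239 0.08380646332331176 [0.07669854 0.08994837] slope 0.008066857199657971
```

```bash
python3 -m pendant '[{"tx":0,"ty":0.02,"tz":0,"turn":0},{"tx":0,"ty":0.02,"tz":0,"turn":0},{"tx":0,"ty":0.01,"tz":0,"turn":0},{"tx":0,"ty":0.01,"tz":0,"turn":0}]'
python3 -m pendant '[{"tx":0,"ty":0.01,"tz":0,"turn":0},{"tx":0,"ty":0.005,"tz":0,"turn":0},{"tx":0,"ty":0.005,"tz":0,"turn":0}]'
python3 -m pendant '[{"tx":0,"ty":0.01,"tz":0,"turn":0},{"tx":0,"ty":0.005,"tz":0,"turn":0},{"tx":0,"ty":0.005,"tz":0,"turn":0}]'
```

```text
t: 12.55
eef_pos: [0.5127, 0.1079, 0.0045]
tcp_rot: [0.0, 0.954, 0.3, -0.0]
force: [-0.7, 1.7, 0.9]
width: 0.0868
grip_force: 0.8
t: 12.85
eef_pos: [0.515, 0.1047, 0.0045]
tcp_rot: [0.0, 0.954, 0.3, -0.0]
force: [-1.4, 1.7, -0.6]
width: 0.0869
grip_force: 0.7
t: 13.15
eef_pos: [0.5167, 0.1021, 0.0046]
tcp_rot: [-0.0, 0.954, 0.3, -0.0]
force: [-3.7, 4.1, 2.8]
width: 0.087
grip_force: 2.5
```

```bash
python3 -m pendant '[{"tx":0,"ty":0.01,"tz":0,"turn":0},{"tx":0,"ty":0.005,"tz":0,"turn":0},{"tx":0,"ty":0,"tz":0,"turn":0}]'
python3 -m pendant '[{"tx":0,"ty":0.01,"tz":0,"turn":0},{"tx":0,"ty":0,"tz":0,"turn":0}]'
python3 pose.py
```

```text
t: 13.45
eef_pos: [0.5168, 0.1021, 0.0047]
tcp_rot: [-0.002, 0.954, 0.301, -0.001]
force: [-7.4, 7.3, 4.8]
width: 0.0871
grip_force: 4.8
t: 13.65
eef_pos: [0.5168, 0.1021, 0.0048]
tcp_rot: [-0.003, 0.953, 0.301, -0.002]
force: [-10.8, 9.3, 8.4]
width: 0.0868
grip_force: 6.9
t 13.7 TCP dock [0.0393 0.0881] 0.004815384680249987 tool yaw 0.6125514762245079 dock yaw 0.6155655501320222
bank px 7576 rect in dock mm ((54.790008544921875, 36.91249084472656), (38.79506301879883, 206.4539337158203), 2.7001070976257324) box [[30.600000381469727, 139.10000610351562], [40.29999923706055, -67.0999984741211], [79.0, -65.30000305175781], [69.30000305175781, 140.89999389648438]]
1-99% [ 38.38381408 -62.82823409] [ 74.28978015 134.24767442]
stop mid 0 5860 0.08390699115827294 [0.07665459 0.08992179] slope 0.011254074586812544
```

It is seated against the right stop, with the force rising to 14 N and no further motion. I'll back off and look from behind.

```bash
python3 -m pendant '[{"tx":0,"ty":-0.075,"tz":0,"turn":0},{"tx":0,"ty":0,"tz":-0.2,"turn":0},{"tx":0,"ty":0,"tz":-0.2,"turn":0},{"tx":-0.095,"ty":0.16,"tz":0,"turn":0},{"tx":-0.095,"ty":0.16,"tz":0,"turn":0},{"tx":-0.095,"ty":0.16,"tz":0,"turn":0},{"tx":-0.095,"ty":0.16,"tz":0,"turn":0},{"tx":0,"ty":0,"tz":0,"turn":0}]'
python3 pose.py
```

```text
t: 14.5
eef_pos: [0.5229, -0.0465, 0.0846]
tcp_rot: [0.002, 0.955, 0.296, -0.0]
force: [0.5, -1.2, -0.1]
width: 0.0872
grip_force: 0.0
t 14.55 TCP dock [-0.0394 -0.0335] 0.08460985575969887 tool yaw 0.6037204411757575 dock yaw 0.6155655501320222
bank px 13842 rect in dock mm ((2.544586181640625, -31.17760467529297), (135.5943603515625, 143.9146728515625), 89.9833755493164) box [[-69.4000015258789, -99.0], [74.5, -99.0], [74.5, 36.599998474121094], [-69.4000015258789, 36.599998474121094]]
1-99% [  9.88145399 -97.60107985] [73.83802113 33.95778391]
stop mid 0 3185 0.08341062073449942 [0.07791438 0.08933238] slope 0.005077806933699224
stop mid 1 1827 -0.10367522410868166 [-0.10923228 -0.09837943] slope -0.00945486112576546
```

View pics/wl.png

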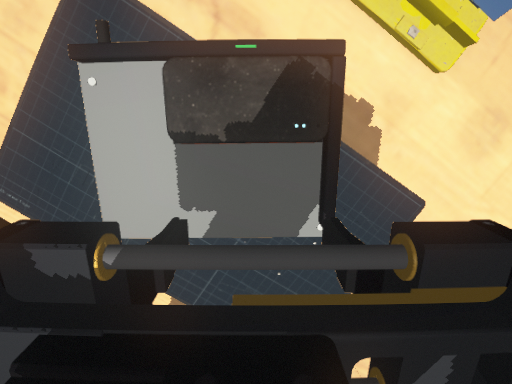

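The picture shows the bank flat and flush against the back stop (row 57) and the right stop (column 328), square to both. The station's light is green and the gripper is clear.

```bash
python3 -c "
from cell import robot
print(robot.finish_job())"
```

```text
the job is handed in; nothing more can be done
None
```

I tipped the power bank flat with its black face up, pushed it home against both the back stop and the right stop, and handed the job in after about 15 s on the robot's clock. The last wrist picture shows it flush and square. The arm never went near the spools, eraser or tin, though I did not re-measure them, and no verdict came back.

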